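# Put the garlic away and close the pots

### The arm

A 6-joint arm with a two-finger parallel gripper is mounted at the origin on a cart in front of the work surface, level with it; the furniture and walls round the work are solid. World frame = base frame: x ahead of the robot, y to its left, z up, the work surface at z = 0. Lengths are in m, angles in rad, forces in N, time in s.
With the tool pointing down it reaches from about 0.3 to 0.875 m from the base axis. Payload 6.4 kg.
Tool frame: the origin (TCP) lies at the very end of the fingers, on their centre line; the grasp point (between the pads) lies 19 mm behind it; z points along the fingers, y is the line along which they close (so a half turn about z gives the same grasp; the last joint's range is limited). The gripper opens to 85 mm and grips with 20 to 120 N. Pads are 22 mm wide; open, the fingers measure 114 mm over their backs; the gripper's body (76 mm by 85 mm) begins 54 mm behind the grasp point. The pads swing forward as they close: fully open they stand 13 mm farther back than shut.
Start: joints at [-1.458, 0.181, 1.607, -0, 1.354, -0.206], TCP at [0.18, -0.546, 0.201] pointing down, gripper open.
Joint ranges: [-2.99, 2.99], [-0.89, 2.07], [0.3, 2.58], [-1.14, 4.28], [0, 2.63], [-3.12, 3.12]. Speed limits (rad/s): [2.57, 2.57, 3.01, 3.14, 3.14, 3.14].

### API

Orientations are given as a unit quaternion [w, x, y, z].
In Python, from bench import * gives the robot as it stands. The module is installed in compiled form; this text tells all that it offers.
- The arm moves only by the tool arm_command, never from a script. Its arguments are lists of equal length, an entry for each row: "dp": the shift along the tool's x, y, z in units of 0.25 m (1.0 is 0.25 m), a list of three; "turn": the turn, a rotation vector about the tool's x, y, z in units of 30 degrees (1.0 is 30 degrees), a list of three; "jaw": the opening, from 0 (shut) to 1 (fully open). A call has 1 to 5 rows; each row is the pose to reach, as a shift and turn from the pose commanded when the call began, along the tool's axes at that moment; what a row does not reach only later rows make up. A row lasts 1/8 s, in which the tool goes at most 62.5 mm and 10.7 degrees, less where a joint would pass 70% of its speed; a pose out of reach is approached as far as the arm can. A call with a number of a shift or a turn outside -1 to 1 is refused whole. A call with a gripper value outside its range is refused whole. The fingers move at their own pace and stop on an object; the grip force is fixed at half the most. Time passes only in rows, so rows that repeat a pose let the fingers close. It gives the time, the measured TCP pose, the force, the opening and the grip force at its end, in the units of the state.
- get_obs(): the state, without advancing time (a new reading comes with each control period).
- camera(name): name is "scene" or "top" or "wrist"; returns the picture (420x560x3 uint8, blue, green, red); there is no depth.
- get_calibration(name): a dict with "camera_matrix" (3x3 intrinsics, pixels), "R" (3x3) and "t" (3): a world point X has camera coordinates R X + t; the wrist camera has in their place "mount" (4x4, takes a point from camera to tool coordinates, whose origin is the TCP and whose axes are the flange's). Camera axes: x right, y down, z forward; pixel columns grow to the right and rows downward; lengths in m; the calibration is good to about 2 mm. A picture is of the moment at which its call begins: read the wrist's pose just before it. get_calibration takes no time and is no camera call.
- hand_in(): hands the job in; it is judged then, once.
The state is a dict: "time_s": time; "q": joint angles; "dq": joint speeds; "joint_efforts": joint torques, N m; "eef_pos": TCP position; "eef_rot": TCP orientation; "wrist_force": force on the tool from outside, world axes, zero at the start; "torque": the same for the moment, N m; "opening": opening from 0.0 (shut) to 1.0 (fully open); "grasp_force": force on a finger pad.
Only numpy, scipy, OpenCV 4.12 (cv2) and the standard library are available. Lean on these libraries where they do the work, as an engineer would, in place of code of your own. Each camera call takes 0.05 s, during which the arm holds its last target. There are 200 camera calls.

### The job

Put the garlic bulb away in the small orange pot, and close all three open pots, each with its own lid: the painted lid on the painted jar, the orange lid on the orange pot, the wooden lid on the white enamel pot. Every lid must sit level and fully home; set the lids down on the pots, do not drop them, do not knock a pot over, and leave the lemon where it lies.

Things in the scene. Friction and masses are not known exactly. Their poses are not given: they have to be found in the camera images.
- painted_jar: Painted glazed jar (white with blue and orange pattern), standing open, heavy: 0.95 kg. 165 mm across its belly (widest about 100 mm up), 209 mm high; round mouth 81 mm across inside, rim about 97 mm across outside. Origin: centre of its underside, z axis up.
- orange_pot: Small orange-brown glazed pot, open, 97 mm across, 93 mm high, 0.42 kg. Mouth 79 mm across inside, narrowing to 62 mm near the floor, which is 8 mm above the underside. The garlic passes freely but fingers do not fit beside it: let the bulb go with its lower end in the mouth and it slides down. Origin: centre of its underside, z up.
- enamel_pot: Straight white enamel pot with a dark blue rim, standing open, 108 mm across, 100 mm high, 0.55 kg; walls 4 mm, mouth 100 mm across inside. Origin: centre of its underside, z axis up.
- painted_lid: Lid of the painted jar, white with blue rings and a green knob, right way up. A flat-bottomed disc 100 mm across, 15 mm thick (no lip), with a round knob 34 mm across from 15 to 35 mm above the underside; about 0.09 kg. Closed, its underside lies on the jar's rim, 209 mm above the jar's underside. Origin: centre of the underside, z up.
- orange_lid: Orange-brown glazed lid, standing right way up on its lip (71 mm across, 63 at its bevelled lower edge, 10 mm deep). Flange 96 mm across above it, doming to 23 mm; knob 29 mm across, 23 to 46 mm above the origin, waisted at its foot; about 0.14 kg. Closed, the lip is in the mouth, the flange on the rim, the origin 83 mm above the pot's. Origin: centre of the lip's underside, z up.
- wood_lid: Pale wooden lid, standing right way up on its grey lip (84 mm across, 76 at its bevelled lower edge, 10 mm deep). Disc 112 mm across from 10 to 22 mm; dark knob 33 mm across, 22 to 46 mm above the origin, 24 mm at its foot; about 0.12 kg. Closed, the lip is in the mouth, the disc on the rim, the origin 90 mm above the pot's. Origin: centre of the lip's underside, z up.
- garlic: Pale garlic bulb standing upright, 60 mm across, 59 mm high with a pointed top, about 0.04 kg; widest some 25 mm above its underside. Origin: centre of its underside, z axis up at the start.
- lemon: Yellow lemon, 71 x 53 x 51 mm, not part of the job: leave it where it lies. Origin: centre of its underside.
Mind the look-alikes: they are no part of the job. Leave any green look-alike of the garlic alone.

How it is judged:
At the end, for the whole second after the job is handed in: Each lid level on its own pot: painted lid within 12 mm of the axis and 202-213 mm up, orange within 10 mm and 77-88 mm, wooden within 10 mm and 85-95 mm (tilt under 0.1 rad); garlic inside the orange pot; pots upright; lemon moved under 40 mm; all at rest and released (z of painted_lid in the frame of painted_jar between 0.202 and 0.213 m and horizontal distance between painted_lid and painted_jar below 0.012 m and angle between each of painted_lid, orange_lid, wood_lid, painted_jar, orange_pot, enamel_pot's own z axis and vertical below 0.1 rad and z of orange_lid in the frame of orange_pot between 0.077 and 0.088 m and horizontal distance between orange_lid and orange_pot below 0.01 m and z of wood_lid in the frame of enamel_pot between 0.085 and 0.095 m and horizontal distance between wood_lid and enamel_pot below 0.01 m and z of garlic in the frame of orange_pot between 0 and 0.082 m and horizontal distance between garlic and orange_pot below 0.04 m and linear speed of each of painted_lid, orange_lid, wood_lid, garlic, painted_jar, orange_pot, enamel_pot below 0.02 m/s and distance of lemon from where it was at the start of the episode below 0.04 m); the robot touches nothing.
It fails at once if a pot is tipped over (angle between any of painted_jar, orange_pot, enamel_pot's own z axis and vertical above 0.4 rad).
It fails at once if a lid is dropped: it falls 2 cm or more, faster than 0.6 m/s, out of the fingers ((linear speed of painted_lid above 0.6 m/s and contact force between the fingers and painted_lid below 0.1 N) or (linear speed of orange_lid above 0.6 m/s and contact force between the fingers and orange_lid below 0.1 N) or (linear speed of wood_lid above 0.6 m/s and contact force between the fingers and wood_lid below 0.1 N)).
It also fails if it takes over 109 s, if anything falls off the work surface, if the arm or the gripper's body presses on something with over 40 N, if the wrist force passes 120 N, or if a joint passes its speed limit or range.

## Working session

There is one attempt and no reset: what is moved stays moved. The work goes in short steps, Python scripts to look and compute and a tool call to move; the robot and the scene stay as the last step left them, time stands still between calls to the robot, and variables do not carry over. Pictures are saved under pics/ and viewed, at most 16 in all, crops included, and the job is handed in when it is done.

Besides the shell and the picture viewer there is one more tool, called after "Emit:" by a JSON object that holds its "api" and its "payload". arm_command: Moves the arm, as the interface text tells. Its arguments: {"type":"object","properties":{"dp":{"type":"array"},"turn":{"type":"array"},"jaw":{"type":"array"}},"required":["dp","turn","jaw"]}

```bash
mkdir -p pics; python3 - <<'E'
from bench import *
import cv2,numpy as np
np.set_printoptions(precision=4,suppress=True)
o=get_obs();print(o)
for n in("scene","top","wrist"):
    cv2.imwrite(f"pics/{n}0.png",camera(n)); print(n,get_calibration(n))
E
```

```text
{'time_s': 0.0, 'q': array([-1.4583,  0.1816,  1.608 , -0.    ,  1.3538, -0.2063]), 'dq': array([ 0.0011, -0.0002, -0.0002,  0.0005, -0.001 ,  0.0013]), 'joint_efforts': array([ -0.001 , -44.487 , -35.1342,  -0.0004,   0.0091,  -0.    ]), 'eef_pos': array([ 0.1802, -0.5454,  0.2002]), 'eef_rot': array([-0.0009,  0.9873,  0.1587,  0.    ]), 'wrist_force': array([-0.7307, -1.2718,  0.6494]), 'torque': array([-0.0378,  0.0399,  0.0456]), 'grasp_force': 0.0, 'opening': 0.9982832526498374}
scene {'camera_matrix': array([[461.8518,   0.    , 278.4849],
       [  0.    , 461.8518, 212.6227],
       [  0.    ,   0.    ,   1.    ]]), 'R': array([[-0.6435, -0.7653,  0.0119],
       [-0.3176,  0.2529, -0.9139],
       [ 0.6964, -0.5919, -0.4058]]), 't': array([0.2415, 0.2327, 0.7826])}
top {'camera_matrix': array([[487.1539,   0.    , 279.8212],
       [  0.    , 487.1539, 215.0121],
       [  0.    ,   0.    ,   1.    ]]), 'R': array([[-0.0069, -0.9998, -0.0166],
       [-0.9923,  0.0089, -0.1239],
       [ 0.1241,  0.0156, -0.9922]]), 't': array([-0.1203,  0.4788,  1.1276])}
wrist {'camera_matrix': array([[293.6953,   0.    , 276.5104],
       [  0.    , 293.6953, 207.8624],
       [  0.    ,   0.    ,   1.    ]]), 'mount': array([[ 0.0015, -0.9532, -0.3022,  0.0778],
       [ 1.    ,  0.0014,  0.0004,  0.0002],
       [ 0.    , -0.3022,  0.9532, -0.172 ],
       [ 0.    ,  0.    ,  0.    ,  1.    ]])}
```

View pics/top0.png

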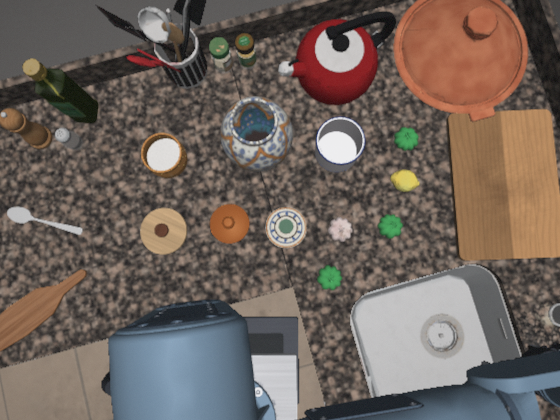

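View pics/scene0.png

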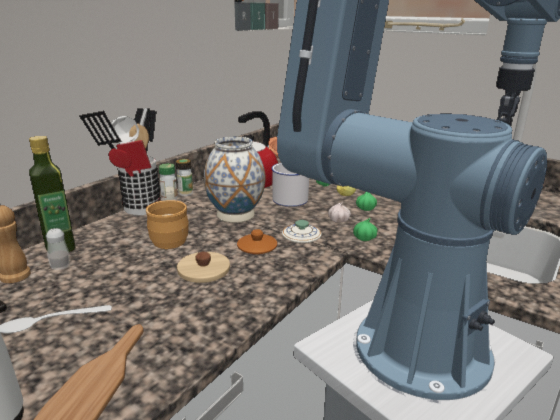

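```bash
cat >h.py <<'E'
from bench import *
import cv2,numpy as np
from scipy.spatial.transform import Rotation as Rn
np.set_printoptions(precision=4,suppress=True)
def cam(n,o=None):
    c=get_calibration(n);K=c["camera_matrix"]
    if n!="wrist": R=c["R"];return K,R.T,-R.T@c["t"]
    o=o or get_obs();w=o["eef_rot"];T=Rn.from_quat([w[1],w[2],w[3],w[0]]).as_matrix();M=c["mount"]
    return K,T@M[:3,:3],T@M[:3,3]+o["eef_pos"]
def cast(C,uv,z):
    K,A,p=C;uv=np.atleast_2d(np.array(uv,float));d=np.c_[uv,np.ones(len(uv))]@np.linalg.inv(K).T@A.T
    return p+d*((z-p[2])/d[:,2])[:,None]
def proj(C,X):
    K,A,p=C;v=(np.atleast_2d(X)-p)@A@K.T;return v[:,:2]/v[:,2:]
def circ(C,pts,z):
    w=cast(C,pts,z)[:,:2].astype(np.float32);(c,ax,a)=cv2.fitEllipse(w.reshape(-1,1,2));return np.array(c),np.array(ax)*1000
E
python3 - <<'E'
from h import *
im=cv2.imread("pics/top0.png");hs=cv2.cvtColor(im,cv2.COLOR_BGR2HSV)
C=cam("top");print("cam",C[2])
cv2.imwrite("pics/crop1.png",cv2.resize(im[85:305,120:435],None,fx=2.5,fy=2.5,interpolation=cv2.INTER_CUBIC))
def comp(m,seed):
    m=cv2.morphologyEx(m,cv2.MORPH_CLOSE,np.ones((3,3)));n,l,s,c=cv2.connectedComponentsWithStats(m)
    ys,xs=np.nonzero(l);i=np.argmin((xs-seed[0])**2+(ys-seed[1])**2);k=l[ys[i],xs[i]]
    cs,_=cv2.findContours((l==k).astype(np.uint8),cv2.RETR_EXTERNAL,cv2.CHAIN_APPROX_NONE);return cv2.convexHull(max(cs,key=len))[:,0]
for nm,lo,hi,seed,z in [("wood",(10,60,120),(25,200,255),(150,220),.022),("orangelid",(3,140,80),(14,255,255),(222,223),.012),
  ("orangepot",(5,130,70),(20,255,255),(148,150),.093),("garlic",(0,0,140),(180,90,255),(341,230),.025),("lemon",(22,150,120),(32,255,255),(405,181),.025),("paintlid",(0,0,135),(180,80,255),(272,228),.015),("woodknob",(0,60,0),(15,255,110),(162,230),.04)]:
    p=comp(cv2.inRange(hs,lo,hi),seed);c,a=circ(C,p,z);print(nm,p.mean(0),len(p),c,a)
E
```

```text
cam [ 0.3344 -0.1421  1.1761]
wood [162.5    229.6333] 30 [0.444  0.1555] [112.0787 112.9507]
orangelid [230.2917 223.    ] 24 [ 0.4608 -0.0016] [93.7323 95.3026]
orangepot [161.7037 155.    ] 27 [0.6109 0.14  ] [ 93.0462 111.89  ]
garlic [340.7143 228.2857] 14 [ 0.4422 -0.2692] [59.0437 62.299 ]Traceback (most recent call last):
  File "<stdin>", line 11, in <module>
  File "<stdin>", line 7, in comp
    return _wrapfunc(a, 'argmin', axis=axis, out=out, **kwds)
    return bound(*args, **kwds)
ValueError: attempt to get argmin of an empty sequence
```

View pics/crop1.png

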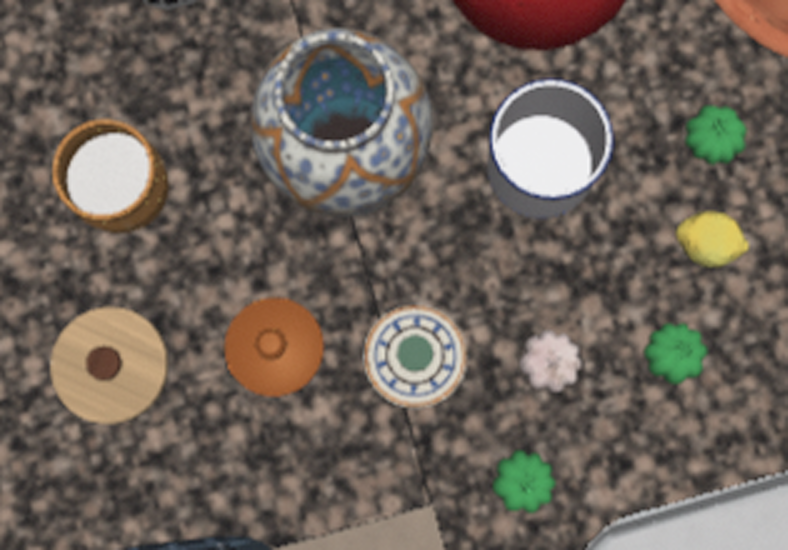

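```bash
python3 - <<'E'
from h import *
C=cam("top")
for n,x0,x1,y0,y1,z in [("jar rim",272,398,32,151,.209),("enamel",490,612,79,199,.1),("opot",53,159,120,221,.093),("plid",365,466,306,407,.015),("pknob",396,434,335,372,.035),("oknob",255,288,328,360,.044),("wknob",86,122,346,380,.044),("garlic",523,580,332,391,.025)]:
    g=lambda x,y:cast(C,[x/2.5+119.8,y/2.5+84.8],z)[0]
    xm,ym=(x0+x1)/2,(y0+y1)/2;c=g(xm,ym)
    print(n,c,"dia",np.linalg.norm(g(x0,ym)-g(x1,ym)),np.linalg.norm(g(xm,y0)-g(xm,y1)),"reach",np.hypot(*c[:2]))
o=get_obs();w=o["eef_rot"];print(Rn.from_quat([w[1],w[2],w[3],w[0]]).as_matrix())
E
```

```text
jar rim [ 0.6493 -0.0748  0.209 ] dia 0.10353188939270791 0.10086585432742567 reach 0.6536432931769635
enamel [ 0.638  -0.2631  0.1   ] dia 0.11032080901674908 0.11171656379477327 reach 0.6901372463930258
opot [0.6151 0.1429 0.093 ] dia 0.09736035877631323 0.09465419355260585 reach 0.6314732955781347
plid [ 0.4495 -0.1384  0.015 ] dia 0.09671868993485068 0.09717121450632568 reach 0.4703580046196183
pknob [ 0.4504 -0.1381  0.035 ] dia 0.03577385482283199 0.03500511365410057 reach 0.4710648606967968
oknob [ 0.4596 -0.0037  0.044 ] dia 0.030973114917904766 0.030156836422662845 reach 0.4595761391163658
wknob [0.443  0.1534 0.044 ] dia 0.0338779833831283 0.03200313874273739 reach 0.4688261260086604
garlic [ 0.4427 -0.2672  0.025 ] dia 0.053885860704039966 0.056117257352354726 reach 0.5170832854434454
[[ 0.9496  0.3134 -0.0001]
 [ 0.3134 -0.9496  0.0014]
 [ 0.0003 -0.0014 -1.    ]]
```

Look-alikes for the garlic, with pixels in the top view: pale bulb (341,230), green ones (406,138), (391,226) and (330,278). I choose the pale bulb; the crop shows it at (552,361). The sizes I measured match: lids 97/95/112 mm, rims 100/111/96 mm. The terracotta dish at (460,50) is not one of the pots.

Emit:
{"api": "arm_command", "payload": {"dp": [[0.2,-0.1,0],[0.4,-0.2,0],[0.67,-0.37,0],[0.67,-0.37,0],[0.67,-0.37,0]], "turn": [[0,0,0.3],[0,0,0.609],[0,0,0.609],[0,0,0.609],[0,0,0.609]], "jaw": [1,1,1,1,1]}}

```text
time_s: 0.78
eef_pos: [0.3107, -0.4053, 0.2011]
eef_rot: [0.0, 1.0, 0.001, -0.0]
wrist_force: [0.2, 0.3, 0.4]
opening: 0.998
grasp_force: 0.0
```

Emit:
{"api": "arm_command", "payload": {"dp": [[0.26,-0.27,0],[0.528,-0.549,0],[0.528,-0.549,0],[0.528,-0.549,0],[0.528,-0.549,0]], "turn": [[0,0,0],[0,0,0],[0,0,0],[0,0,0],[0,0,0]], "jaw": [1,1,1,1,1]}}

```text
time_s: 1.4
eef_pos: [0.4418, -0.2698, 0.2009]
eef_rot: [0.0, 1.0, -0.0, -0.0]
wrist_force: [0.1, -0.1, -0.0]
opening: 0.998
grasp_force: 0.0
```

```bash
python3 - <<'E'
from h import *
o=get_obs();im=camera("wrist");cv2.imwrite("pics/w1.png",im);C=cam("wrist",o);print(o["eef_pos"],C[2])
print("expected garlic px",proj(C,[.4427,-.268,.03]),"plid",proj(C,[.450,-.138,.025]))
hs=cv2.cvtColor(im,cv2.COLOR_BGR2HSV);m=cv2.inRange(hs,(0,0,140),(180,90,255))
n,l,s,c=cv2.connectedComponentsWithStats(m)
for i in range(1,n):
    if s[i,4]>300: print(s[i],c[i],cast(C,c[i],.025))
E
```

```text
[ 0.4418 -0.2698  0.2009] [ 0.5198 -0.2698  0.3728]
expected garlic px [[274.802  182.3777]] plid [[166.5027 175.3936]]
[ 214    0  110   33 2537] [268.4836  12.8581] [[ 0.6192 -0.2616  0.025 ]]
[ 328    0   64   55 1312] [358.6944  27.766 ] [[ 0.6059 -0.3553  0.025 ]]
[163   5  65  35 959] [189.9437  21.6976] [[ 0.6111 -0.1803  0.025 ]]
[491  30  24  27 410] [504.6854  42.2634] [[ 0.5926 -0.5104  0.025 ]]
[ 134   32   49   74 1209] [158.0645  71.1232] [[ 0.5644 -0.1417  0.025 ]]
[448  40  48  48 860] [469.3407  65.6907] [[ 0.5701 -0.4776  0.025 ]]
[380  43  25  17 305] [390.7508  50.8721] [[ 0.5843 -0.3912  0.025 ]]
[248  59  49  37 611] [269.0884  79.293 ] [[ 0.5564 -0.2618  0.025 ]]
[365  60  23  27 321] [376.4642  73.4984] [[ 0.5623 -0.3783  0.025 ]]
[ 92  63  29  26 343] [104.8163  76.0612] [[ 0.5594 -0.0832  0.025 ]]
[217  68  36  38 575] [236.2678  85.3757] [[ 0.5502 -0.2258  0.025 ]]
[328  69  30  36 353] [341.9603  85.5496] [[ 0.5502 -0.3417  0.025 ]]
[218  90  23  43 363] [229.2755 112.9449] [[ 0.5214 -0.2167  0.025 ]]
[ 417   90   73  102 1830] [450.0628 142.1623] [[ 0.489
[... 758 characters left out ...]
3  23 450] [218.0933 236.4978] [[ 0.3706 -0.1952  0.025 ]]
[ 382  230   87   97 4569] [433.97   276.5649] [[ 0.3127 -0.4816  0.025 ]]
[515 236  15 115 522] [525.8065 290.0038] [[ 0.292  -0.6103  0.025 ]]
[ 296  239   84  128 6289] [337.4026 305.5494] [[ 0.2669 -0.3548  0.025 ]]
[129 242  51  39 727] [152.4979 256.3219] [[ 0.3424 -0.1076  0.025 ]]
[ 90 246  18  34 342] [ 99.2018 262.4006] [[ 0.3335 -0.0361  0.025 ]]
[   0  270  138  109 4045] [ 52.5894 316.0376] [[0.2492 0.0448 0.025 ]]
[285 302  22  52 379] [296.2533 327.4485] [[ 0.2302 -0.2985  0.025 ]]
[245 319  37  30 482] [260.7614 334.5456] [[ 0.2178 -0.2476  0.025 ]]
[ 92 384  36  20 602] [109.7824 393.505 ] [[ 0.1062 -0.0112  0.025 ]]
```

View pics/w1.png

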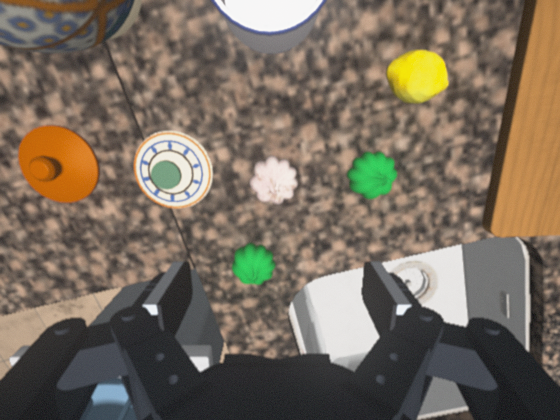

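The wrist view shows the garlic at (274,181), where I expected it. The green bulbs are at (253,265) and (372,175) and clear of the fingers. Descending on the garlic.

Emit:
{"api": "arm_command", "payload": {"dp": [[0.004,-0.01,0.25],[0.004,-0.01,0.5],[0.004,-0.01,0.65],[0.004,-0.01,0.756],[0.004,-0.01,0.756]], "turn": [[0,0,0],[0,0,0],[0,0,0],[0,0,0],[0,0,0]], "jaw": [1,1,1,1,1]}}

```text
time_s: 2.08
eef_pos: [0.4406, -0.2664, 0.01]
eef_rot: [-0.002, 1.0, -0.002, -0.002]
wrist_force: [-0.4, 1.1, -0.1]
opening: 1.0
grasp_force: 0.0
```

Emit:
{"api": "arm_command", "payload": {"dp": [[0,0,0],[0,0,0],[0,0,0],[0,0,0],[0,0,0]], "turn": [[0,0,0],[0,0,0],[0,0,0],[0,0,0],[0,0,0]], "jaw": [0.3,0.3,0.3,0.3,0.3]}}

```text
time_s: 2.7
eef_pos: [0.444, -0.2666, 0.0135]
eef_rot: [0.001, 1.0, 0.0, 0.001]
wrist_force: [-2.4, 1.1, 8.4]
opening: 0.301
grasp_force: 19.3
```

```bash
python3 - <<'E'
from h import *
print(get_obs())
a=camera("wrist");b=camera("scene")[150:270,260:420]
cv2.imwrite("pics/w2.png",np.hstack([cv2.resize(a,(420,315)),cv2.resize(b,(420,315))])[:, :800])
E
```

```text
{'time_s': 2.7, 'q': array([-0.77  ,  0.3109,  1.8784, -0.0003,  0.9504,  0.8006]), 'dq': array([ 0.0011, -0.0001,  0.001 , -0.0008, -0.0013, -0.0019]), 'joint_efforts': array([  0.1944, -39.5668, -25.4498,   0.1642,  -0.6304,  -0.0055]), 'eef_pos': array([ 0.444 , -0.2666,  0.0135]), 'eef_rot': array([0.0007, 1.    , 0.0002, 0.0006]), 'wrist_force': array([-2.3804,  1.0748,  8.429 ]), 'torque': array([ 0.1527,  0.3473, -0.0302]), 'grasp_force': 19.342950460268185, 'opening': 0.30129542832502343}
```

View pics/w2.png

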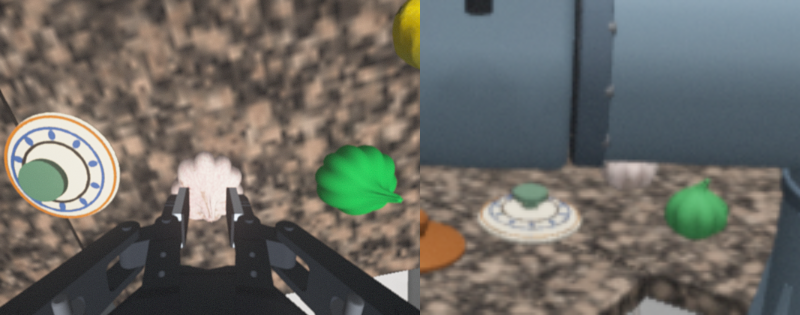

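```bash
python3 - <<'E'
from h import *
C=cam("wrist");print(cast(C,[[280,205],[280,247],[235,245],[323,245]],.025))
print(proj(C,[[.444,-.2666,.0135],[.444,-.2666,.0325],[.444,-.2666,.06],[.455,-.2666,.025]])*.75)
E
```

```text
[[ 0.4727 -0.2686  0.025 ]
 [ 0.4464 -0.2688  0.025 ]
 [ 0.4477 -0.2419  0.025 ]
 [ 0.4478 -0.2944  0.025 ]]
[[207.2533 182.0571]
 [207.2722 192.3003]
 [207.3079 211.7204]
 [207.2887 175.2758]]
```

The fingers slid up and are pinching the bulb's neck at (210,205); the bulb still stands upright. I'll reopen, go 9 mm lower and close again.

Emit:
{"api": "arm_command", "payload": {"dp": [[0,0,0],[0,0,0],[0,0,0],[0.0,0,0.03],[0.0,0,0.03]], "turn": [[0,0,0],[0,0,0],[0,0,0],[0,0,0],[0,0,0]], "jaw": [1,1,1,1,1]}}

```text
time_s: 3.42
eef_pos: [0.4427, -0.2654, 0.0036]
eef_rot: [-0.001, 1.0, -0.0, -0.001]
wrist_force: [0.2, -0.6, 0.0]
opening: 0.997
grasp_force: 0.0
```

Emit:
{"api": "arm_command", "payload": {"dp": [[0,0,0],[0,0,0],[0,0,0],[0,0,0],[0,0,0]], "turn": [[0,0,0],[0,0,0],[0,0,0],[0,0,0],[0,0,0]], "jaw": [0.6,0.6,0.6,0.6,0.6]}}

```text
time_s: 4.05
eef_pos: [0.4434, -0.266, 0.0047]
eef_rot: [0.0, 1.0, -0.0, 0.0]
wrist_force: [0.4, -0.4, 0.7]
opening: 0.6
grasp_force: 0.0
```

Emit:
{"api": "arm_command", "payload": {"dp": [[0,0,0],[0,0,0],[0,0,0],[0,0,0]], "turn": [[0,0,0],[0,0,0],[0,0,0],[0,0,0]], "jaw": [0.5,0.5,0.5,0.5]}}

```text
time_s: 4.55
eef_pos: [0.4433, -0.266, 0.0046]
eef_rot: [-0.0, 1.0, -0.0, -0.0]
wrist_force: [0.7, 0.1, -0.7]
opening: 0.498
grasp_force: 0.0
```

Emit:
{"api": "arm_command", "payload": {"dp": [[0,0,0],[0,0,0],[0,0,0],[0,0,0]], "turn": [[0,0,0],[0,0,0],[0,0,0],[0,0,0]], "jaw": [0.4,0.4,0.4,0.4]}}

```text
time_s: 5.05
eef_pos: [0.444, -0.2664, 0.0057]
eef_rot: [0.0, 1.0, 0.0, 0.001]
wrist_force: [-1.5, 2.2, 8.5]
opening: 0.428
grasp_force: 50.6
```

```bash
python3 - <<'E'
from h import *
a=camera("wrist");cv2.imwrite("pics/w3.png",a)
E
```

```text
(no output)
```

View pics/w3.png

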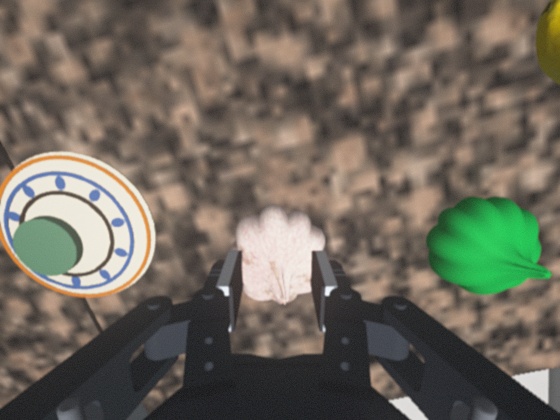

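```bash
python3 - <<'E'
from h import *
C=cam("wrist");print(C[2])
print("stem",cast(C,[[288,298]],.059),"front",cast(C,[[280,207]],.025),"sides",cast(C,[[237,245],[325,245]],.025),"tipL/R",cast(C,[[237,250],[315,250]],.01),cast(C,[[237,250],[315,250]],.02),cast(C,[[237,250],[315,250]],.03))
E
```

```text
[ 0.5216 -0.2663  0.1777]
stem [[ 0.4398 -0.272   0.059 ]] front [[ 0.4739 -0.2684  0.025 ]] sides [[ 0.4513 -0.2441  0.025 ]
 [ 0.4513 -0.2941  0.025 ]] tipL/R [[ 0.4409 -0.2418  0.01  ]
 [ 0.441  -0.2907  0.01  ]] [[ 0.4457 -0.2433  0.02  ]
 [ 0.4458 -0.2893  0.02  ]] [[ 0.4505 -0.2447  0.03  ]
 [ 0.4506 -0.2878  0.03  ]]
```

The pads hold the bulb at (240–315, 250–300), centred, with the stem upright. Testing with a small lift.

Emit:
{"api": "arm_command", "payload": {"dp": [[0,0,-0.04],[0,0,-0.08],[0,0,-0.12],[0,0,-0.12]], "turn": [[0,0,0],[0,0,0],[0,0,0],[0,0,0]], "jaw": [0.4,0.4,0.4,0.4]}}

```text
time_s: 5.6
eef_pos: [0.4439, -0.2666, 0.0356]
eef_rot: [0.001, 1.0, -0.0, 0.001]
wrist_force: [-0.1, -0.0, -0.8]
opening: 0.397
grasp_force: 0.0
```

```bash
python3 - <<'E'
from h import *
a=camera("wrist");b=camera("scene")[170:250,280:400]
cv2.imwrite("pics/w4.png",np.hstack([cv2.resize(a,(420,315)),cv2.resize(b,(380,315))]))
E
```

```text
(no output)
```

View pics/w4.png

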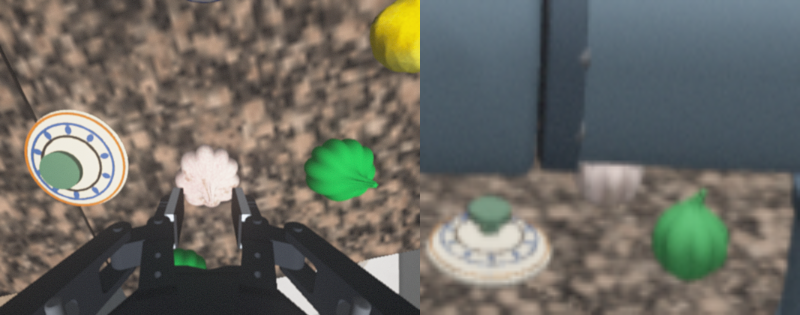

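The bulb slipped out and still stands at (208,175). The pad ends look well short of the nominal TCP, so I'll measure where the fingertips really are, shut and clear of everything.

Emit:
{"api": "arm_command", "payload": {"dp": [[0,0,-0.15],[0,0,-0.35],[0,0,-0.35],[0,0,-0.35],[0,0,-0.35]], "turn": [[0,0,0],[0,0,0],[0,0,0],[0,0,0],[0,0,0]], "jaw": [0.4,0.4,0,0,0]}}

```text
time_s: 6.32
eef_pos: [0.4424, -0.2651, 0.1204]
eef_rot: [-0.001, 1.0, -0.0, -0.001]
wrist_force: [0.9, 0.5, -0.3]
opening: 0.002
grasp_force: 0.0
```

```bash
python3 - <<'E'
from h import *
o=get_obs();print(o["eef_pos"],o["opening"]);C=cam("wrist",o)
a=camera("wrist");cv2.imwrite("pics/w5.png",cv2.resize(a[200:400,180:380],(600,600)))
p=o["eef_pos"]
for x in(0,.011):
  for z in(0,-.01,-.02,-.03,-.04,-.05):
    q=proj(C,p+[x,0,-z])[0];print(x,z,q,(q-[180,200])*3)
E
```

```text
[ 0.4424 -0.2651  0.1204] 0.002449759511060078
0 0 [276.2762 242.7168] [288.8285 128.1503]
0 -0.01 [276.2249 249.6079] [288.6746 148.8237]
0 -0.02 [276.1677 257.2786] [288.5032 171.8358]
0 -0.03 [276.1037 265.8692] [288.3112 197.6075]
0 -0.04 [276.0316 275.5556] [288.0948 226.6667]
0 -0.05 [275.9496 286.5618] [287.8488 259.6853]
0.011 0 [276.2963 226.6349] [288.8888  79.9048]
0.011 -0.01 [276.245  232.7807] [288.7351  98.3422]
0.011 -0.02 [276.1879 239.6359] [288.5637 118.9078]
0.011 -0.03 [276.1238 247.3309] [288.3714 141.9926]
0.011 -0.04 [276.0513 256.0299] [288.1539 168.0897]
0.011 -0.05 [275.9687 265.9433] [287.9061 197.83  ]
```

View pics/w5.png

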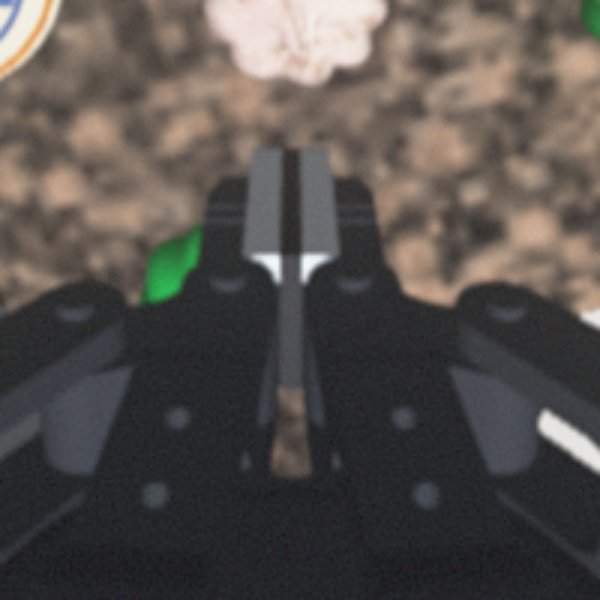

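Shut, the pad ends show at crop row 150, which puts them about 33 mm behind the nominal TCP. That agrees with where the bulb was touched. I'll go lower in small steps and watch the force.

Emit:
{"api": "arm_command", "payload": {"dp": [[0,0,0],[0,0,0],[0,0,0.2],[0,0,0.4],[0,0,0.488]], "turn": [[0,0,0],[0,0,0],[0,0,0],[0,0,0],[0,0,0]], "jaw": [1,1,1,1,1]}}

```text
time_s: 7.0
eef_pos: [0.4416, -0.2643, -0.0029]
eef_rot: [-0.002, 1.0, -0.0, -0.002]
wrist_force: [0.0, -1.0, -0.4]
opening: 0.995
grasp_force: 0.0
```

Emit:
{"api": "arm_command", "payload": {"dp": [[0,0,0.016],[0,0,0.032],[0,0,0.048],[0,0,0.048]], "turn": [[0,0,0],[0,0,0],[0,0,0],[0,0,0]], "jaw": [1,1,1,1]}}

```text
time_s: 7.5
eef_pos: [0.4437, -0.2663, -0.0113]
eef_rot: [0.0, 1.0, -0.0, 0.0]
wrist_force: [0.5, -0.3, 0.9]
opening: 0.999
grasp_force: 0.0
```

Emit:
{"api": "arm_command", "payload": {"dp": [[0,0,0.012],[0,0,0.024],[0,0,0.024]], "turn": [[0,0,0],[0,0,0],[0,0,0]], "jaw": [1,1,1]}}

```text
time_s: 7.88
eef_pos: [0.4431, -0.2658, -0.0182]
eef_rot: [-0.0, 1.0, -0.0, -0.0]
wrist_force: [0.1, 1.2, 0.1]
opening: 0.999
grasp_force: 0.0
```

Emit:
{"api": "arm_command", "payload": {"dp": [[0,0,0.012],[0,0,0.024],[0,0,0.024],[0,0,0.024],[0,0,0.024]], "turn": [[0,0,0],[0,0,0],[0,0,0],[0,0,0],[0,0,0]], "jaw": [1,1,0.6,0.6,0.6]}}

```text
time_s: 8.5
eef_pos: [0.4433, -0.266, -0.0231]
eef_rot: [-0.0, 1.0, 0.0, -0.0]
wrist_force: [-2.4, 2.8, 7.7]
opening: 0.63
grasp_force: 61.3
```

Emit:
{"api": "arm_command", "payload": {"dp": [[0,0,0],[0,0,0],[0,0,0]], "turn": [[0,0,0],[0,0,0],[0,0,0]], "jaw": [0.52,0.52,0.52]}}

```text
time_s: 8.88
eef_pos: [0.4433, -0.266, -0.0232]
eef_rot: [-0.0, 1.0, 0.0, -0.0]
wrist_force: [-1.4, 1.6, 7.6]
opening: 0.626
grasp_force: 61.3
```

Emit:
{"api": "arm_command", "payload": {"dp": [[0,0,-0.02],[0,0,-0.06],[0,0,-0.12],[0,0,-0.12]], "turn": [[0,0,0],[0,0,0],[0,0,0],[0,0,0]], "jaw": [0.5,0.5,0.5,0.5]}}

```text
time_s: 9.38
eef_pos: [0.4445, -0.2671, 0.008]
eef_rot: [0.001, 1.0, -0.0, 0.001]
wrist_force: [0.1, -0.9, -0.4]
opening: 0.629
grasp_force: 62.9
```

Emit:
{"api": "arm_command", "payload": {"dp": [[0,0,-0.2],[0,0,-0.4],[0,-0.2,-0.656],[0,-0.4,-0.656],[0,-0.6,-0.656]], "turn": [[0,0,0],[0,0,0],[0,0,0],[0,0,0],[0,0,0]], "jaw": [0.5,0.5,0.5,0.5,0.5]}}

```text
time_s: 10.0
eef_pos: [0.4441, -0.1148, 0.1719]
eef_rot: [0.001, 1.0, -0.0, 0.002]
wrist_force: [0.1, -0.6, 0.2]
opening: 0.627
grasp_force: 63.4
```

Emit:
{"api": "arm_command", "payload": {"dp": [[0,-0.2,0],[0,-0.4,0],[0,-0.6,0],[0,-0.8,0],[0,-1,0]], "turn": [[0,0,0],[0,0,0],[0,0,0],[0,0,0],[0,0,0]], "jaw": [0.5,0.5,0.5,0.5,0.5]}}

```text
time_s: 10.62
eef_pos: [0.4431, 0.1356, 0.1702]
eef_rot: [0.0, 1.0, -0.0, 0.0]
wrist_force: [-0.0, -0.8, -0.7]
opening: 0.624
grasp_force: 63.4
```

Emit:
{"api": "arm_command", "payload": {"dp": [[0.15,-0.02,0],[0.3,-0.04,0],[0.3,-0.04,0],[0.3,-0.04,0]], "turn": [[0,0,0],[0,0,0],[0,0,0],[0,0,0]], "jaw": [0.5,0.5,0.5,0.5]}}

```text
time_s: 11.12
eef_pos: [0.5174, 0.1439, 0.1695]
eef_rot: [0.0, 1.0, -0.0, -0.001]
wrist_force: [-0.1, -0.9, -1.4]
opening: 0.634
grasp_force: 63.4
```

```bash
python3 - <<'E'
from h import *
o=get_obs();C=cam("wrist",o);print(o["eef_pos"])
a=camera("wrist");cv2.imwrite("pics/w6.png",a)
t=np.linspace(0,6.283,60)
c=proj(C,np.c_[.6151+.0485*np.cos(t),.1429+.0485*np.sin(t),0*t+.093]);print(c.min(0),c.max(0))
E
```

```text
[0.5174 0.1439 0.1695]
[215.9591  16.9692] [339.7116 150.428 ]
```

View pics/w6.png

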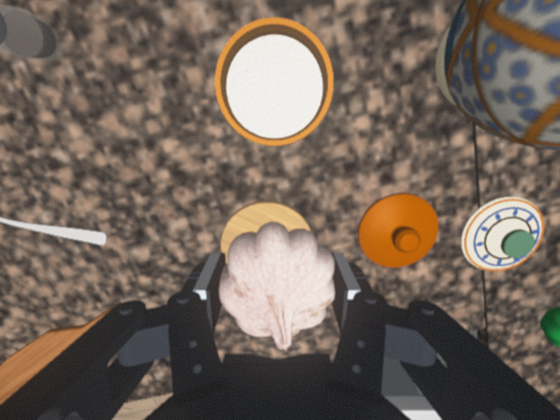

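The orange pot's rim shows at (274,82) in the wrist view, 1–3 mm from the estimate. The bulb is held centrally between the pads at (278,275). I'll move over the mouth, lower and release.

Emit:
{"api": "arm_command", "payload": {"dp": [[0.2,-0.004,0],[0.394,-0.004,0],[0.394,-0.004,0],[0.394,-0.004,0.2],[0.394,-0.004,0.33]], "turn": [[0,0,0],[0,0,0],[0,0,0],[0,0,0],[0,0,0]], "jaw": [0.5,0.5,0.5,0.5,0.5]}}

```text
time_s: 11.8
eef_pos: [0.6146, 0.1449, 0.086]
eef_rot: [-0.0, 1.0, -0.0, -0.001]
wrist_force: [0.5, 0.5, -1.0]
opening: 0.628
grasp_force: 63.4
```

Emit:
{"api": "arm_command", "payload": {"dp": [[0,0,0],[0,0,0.05],[0,0,0.1],[0,0,0.1],[0,0,0.1]], "turn": [[0,0,0],[0,0,0],[0,0,0],[0,0,0],[0,0,0]], "jaw": [0.5,0.5,0.5,0.5,0.5]}}

```text
time_s: 12.42
eef_pos: [0.6172, 0.1451, 0.0631]
eef_rot: [-0.0, 1.0, -0.0, 0.0]
wrist_force: [1.0, 0.4, -0.7]
opening: 0.627
grasp_force: 63.4
```

Emit:
{"api": "arm_command", "payload": {"dp": [[0,0,0],[0,0,0],[0,0,0],[0,0,0]], "turn": [[0,0,0],[0,0,0],[0,0,0],[0,0,0]], "jaw": [1,1,1,1]}}

```text
time_s: 12.92
eef_pos: [0.6169, 0.145, 0.0627]
eef_rot: [-0.0, 1.0, -0.0, 0.0]
wrist_force: [-0.3, -0.5, 0.1]
opening: 0.999
grasp_force: 0.0
```

Emit:
{"api": "arm_command", "payload": {"dp": [[0,0,-0.2],[0,0,-0.4],[-0.2,0,-0.5],[-0.4,0,-0.5],[-0.4,0,-0.5]], "turn": [[0,0,0],[0,0,0],[0,0,0],[0,0,0],[0,0,0]], "jaw": [1,1,1,1,1]}}

```text
time_s: 13.55
eef_pos: [0.5133, 0.1454, 0.1872]
eef_rot: [0.0, 1.0, 0.0, -0.001]
wrist_force: [0.8, -0.8, -0.4]
opening: 0.996
grasp_force: 0.0
```

```bash
python3 - <<'E'
from h import *
o=get_obs();C=cam("wrist",o);print(o["eef_pos"])
a=camera("wrist");cv2.imwrite("pics/w7.png",a)
for n,X in [("wknob",[.443,.1534,.044]),("oknob",[.4596,-.0037,.044]),("pknob",[.4504,-.1381,.035])]: print(n,proj(C,X))
print("pot",proj(C,[.616,.1447,.093]))
E
```

```text
[0.5133 0.1454 0.1872]
wknob [[269.4801 246.7027]]
oknob [[405.0014 233.9437]]
pknob [[513.0195 238.3915]]
pot [[277.5276  83.4206]]
```

View pics/w7.png

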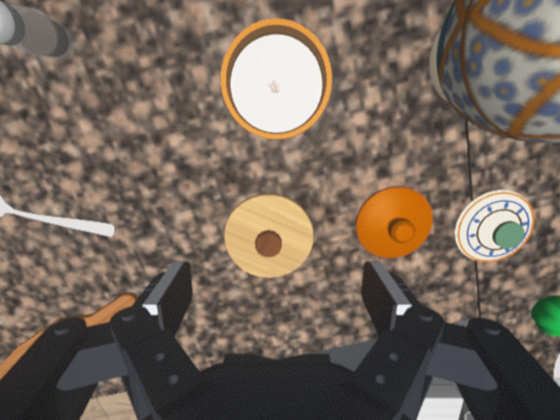

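The garlic is in the pot, with its stem tip visible at (273,87). The knobs show at (268,243) wood, (402,231) orange and (509,235) painted, each about 3 px off prediction. I'll refine from this view.

```bash
python3 - <<'E'
from h import *
im=cv2.imread("pics/w7.png");o=get_obs();C=cam("wrist",o);print(o["eef_pos"],o["time_s"])
hs=cv2.cvtColor(im,cv2.COLOR_BGR2HSV)
m=cv2.inRange(hs,(8,150,120),(22,255,255));n,l,s,c=cv2.connectedComponentsWithStats(m)
for i in range(1,n):
    if s[i,4]>400: print(s[i],c[i])
k=l[20:24,270:285].max();cs,_=cv2.findContours((l==k).astype(np.uint8),cv2.RETR_EXTERNAL,cv2.CHAIN_APPROX_NONE)
print("rim",circ(C,cv2.convexHull(max(cs,key=len))[:,0],.093))
for nme,px,z in [("w",(268.5,243),.046),("o",(402,231),.044),("p",(509,235),.035),("wdisc",(269,236),.02),("odisc",(394.5,222),.012),("pdisc",(494.5,226),.013)]: print(nme,cast(C,px,z))
E
```

```text
[0.5158 0.1452 0.1878] 13.6
[ 221   19  111  120 1884] [275.6067  75.2909]
[478  20  82  36 826] [521.3414  41.0375]
[516  75  44  52 482] [539.888   98.1971]
[ 356  187   77   71 4202] [393.9743 221.9338]
rim (array([0.6199, 0.1458]), array([92.3484, 92.6703]))
w [[0.4512 0.1543 0.046 ]]
o [[ 0.4658 -0.0001  0.044 ]]
p [[ 0.4572 -0.1328  0.035 ]]
wdisc [[0.449  0.1544 0.02  ]]
odisc [[ 0.465  -0.0038  0.012 ]]
pdisc [[ 0.4602 -0.1304  0.013 ]]
```

Emit:
{"api": "arm_command", "payload": {"dp": [[-0.1,0.2,0],[-0.215,0.4,0],[-0.215,0.589,0],[-0.215,0.589,0.2],[-0.215,0.589,0.35]], "turn": [[0,0,0],[0,0,0],[0,0,0],[0,0,0],[0,0,0]], "jaw": [1,1,1,1,1]}}

```text
time_s: 14.22
eef_pos: [0.4645, -0.0037, 0.0992]
eef_rot: [0.0, 1.0, -0.001, 0.001]
wrist_force: [-0.2, -0.2, -0.0]
opening: 0.998
grasp_force: 0.0
```

Emit:
{"api": "arm_command", "payload": {"dp": [[0,0,0.15],[0,0,0.3],[0,0,0.4],[0,0,0.425],[0,0,0.425]], "turn": [[0,0,0],[0,0,0],[0,0,0],[0,0,0],[0,0,0]], "jaw": [0.8,0.6,0.6,0.6,0.6]}}

```text
time_s: 14.85
eef_pos: [0.4639, -0.0025, -0.006]
eef_rot: [0.0, 1.0, -0.0, 0.0]
wrist_force: [0.1, -0.7, 0.6]
opening: 0.606
grasp_force: 0.0
```

Emit:
{"api": "arm_command", "payload": {"dp": [[0,0,0],[0,0,0],[0,0,0],[0,0,0],[0,0,0]], "turn": [[0,0,0],[0,0,0],[0,0,0],[0,0,0],[0,0,0]], "jaw": [0.25,0.25,0.25,0.25,0.25]}}

```text
time_s: 15.48
eef_pos: [0.4645, -0.0025, -0.0046]
eef_rot: [0.0, 1.0, 0.0, 0.001]
wrist_force: [-1.6, -0.2, 5.1]
opening: 0.305
grasp_force: 58.7
```

```bash
python3 - <<'E'
from h import *
o=get_obs();print(o["eef_pos"],o["opening"],o["grasp_force"])
a=camera("wrist");cv2.imwrite("pics/w8.png",a)
E
```

```text
[ 0.4645 -0.0025 -0.0046] 0.30536775113402287 58.744010149966925
```

View pics/w8.png

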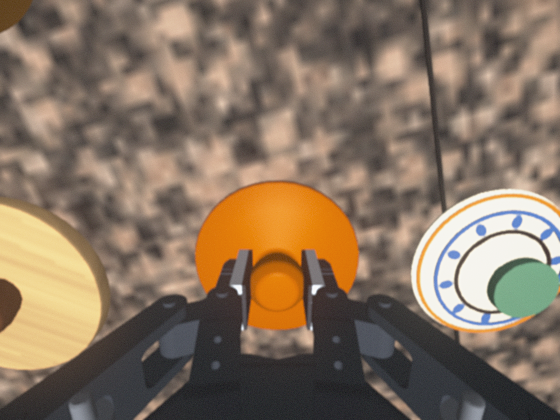

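The pads sit on both sides of the orange knob at (277,283), opening 26 mm, 59 N. Small lift test.

Emit:
{"api": "arm_command", "payload": {"dp": [[0,0,-0.016],[0,0,-0.032],[0,0,-0.048],[0,0,-0.06],[0,0,-0.06]], "turn": [[0,0,0],[0,0,0],[0,0,0],[0,0,0],[0,0,0]], "jaw": [0.2,0.2,0.2,0.2,0.2]}}

```text
time_s: 16.15
eef_pos: [0.4633, -0.0023, 0.0091]
eef_rot: [0.0, 1.0, -0.0, 0.0]
wrist_force: [0.3, -0.1, -1.0]
opening: 0.302
grasp_force: 59.0
```

Emit:
{"api": "arm_command", "payload": {"dp": [[0,0,-0.15],[0,0,-0.35],[0,-0.1,-0.564],[0.1,-0.25,-0.564],[0.25,-0.4,-0.564]], "turn": [[0,0,0],[0,0,0],[0,0,0],[0,0,0],[0,0,0]], "jaw": [0.2,0.2,0.2,0.2,0.2]}}

```text
time_s: 16.77
eef_pos: [0.5265, 0.0987, 0.1512]
eef_rot: [0.0, 1.0, -0.0, 0.001]
wrist_force: [0.6, -0.9, 0.8]
opening: 0.304
grasp_force: 59.4
```

Emit:
{"api": "arm_command", "payload": {"dp": [[0.1,-0.1,0],[0.25,-0.185,0],[0.37,-0.185,0],[0.37,-0.185,0],[0.37,-0.185,0]], "turn": [[0,0,0],[0,0,0],[0,0,0],[0,0,0],[0,0,0]], "jaw": [0.2,0.2,0.2,0.2,0.2]}}

```text
time_s: 17.4
eef_pos: [0.617, 0.1439, 0.149]
eef_rot: [0.0, 1.0, -0.0, -0.001]
wrist_force: [-0.4, 0.2, -1.8]
opening: 0.301
grasp_force: 59.4
```

```bash
python3 - <<'E'
from h import *
o=get_obs();print(o["eef_pos"],o["opening"],o["grasp_force"])
a=camera("wrist");b=camera("scene")[150:270,100:260]
cv2.imwrite("pics/w9.png",np.hstack([cv2.resize(a,(400,300)),cv2.resize(b,(400,300))]))
E
```

```text
[0.617  0.1439 0.149 ] 0.30136796303065594 59.43864828790538
```

View pics/w9.png

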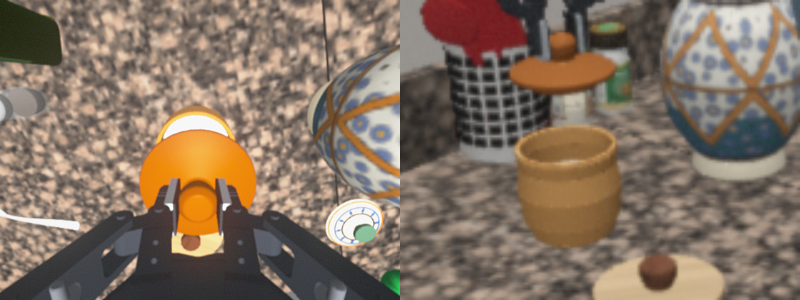

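The lid is held level above the pot: crop columns 509–615 for the lid, 517–621 for the rim. I'll check the alignment numerically in the scene camera.

```bash
python3 - <<'E'
from h import *
C=cam("scene");p=get_obs()["eef_pos"];print(p)
f=lambda q:(q-[100,150])*2.5+[400,0]
for n,X in [("rim top-est",[.6151,.1429,.093]),("rim used",[.617,.1447,.093]),("lid",[p[0]-.002,p[1],p[2]+.005+.011]),("base",[.617,.1447,0])]: print(n,f(proj(C,X)))
e=proj(C,[[.617,.1447,.1],[.627,.1447,.1],[.617,.1547,.1]])*2.5;print(e[1:]-e[0])
E
```

```text
[0.617  0.1439 0.1496]
rim top-est [[567.723  144.3712]]
rim used [[565.0317 144.2168]]
lid [[559.9694  71.9781]]
base [[573.3181 231.7325]]
[[-5.0022 -3.2331]
 [-9.7256  2.598 ]]
```

Emit:
{"api": "arm_command", "payload": {"dp": [[0.004,0.004,0.06],[0.004,0.004,0.13],[0.004,0.004,0.19],[0.004,0.004,0.22],[0.004,0.004,0.22]], "turn": [[0,0,0],[0,0,0],[0,0,0],[0,0,0],[0,0,0]], "jaw": [0.2,0.2,0.2,0.2,0.2]}}

```text
time_s: 18.12
eef_pos: [0.6185, 0.143, 0.0938]
eef_rot: [0.0, 1.0, -0.0, -0.001]
wrist_force: [0.3, -0.1, -1.5]
opening: 0.302
grasp_force: 59.4
```

Emit:
{"api": "arm_command", "payload": {"dp": [[0,0,0.016],[0,0,0.032],[0,0,0.048],[0,0,0.058],[0,0,0.058]], "turn": [[0,0,0],[0,0,0],[0,0,0],[0,0,0],[0,0,0]], "jaw": [0.2,0.2,0.2,0.2,0.2]}}

```text
time_s: 18.75
eef_pos: [0.6189, 0.143, 0.0801]
eef_rot: [-0.0, 1.0, -0.0, -0.0]
wrist_force: [0.4, -1.1, -0.9]
opening: 0.303
grasp_force: 59.4
```

Emit:
{"api": "arm_command", "payload": {"dp": [[0,0,0.004],[0,0,0.008],[0,0,0.01],[0,0,0.01]], "turn": [[0,0,0],[0,0,0],[0,0,0],[0,0,0]], "jaw": [0.2,0.2,0.2,0.2]}}

```text
time_s: 19.25
eef_pos: [0.6192, 0.143, 0.078]
eef_rot: [-0.0, 1.0, -0.0, 0.0]
wrist_force: [-0.3, -0.9, -0.7]
opening: 0.303
grasp_force: 59.5
```

Emit:
{"api": "arm_command", "payload": {"dp": [[0,0,0.004],[0,0,0.008],[0,0,0.012],[0,0,0.012]], "turn": [[0,0,0],[0,0,0],[0,0,0],[0,0,0]], "jaw": [0.2,0.2,0.2,0.2]}}

```text
time_s: 19.75
eef_pos: [0.6204, 0.143, 0.0778]
eef_rot: [0.0, 1.0, 0.0, 0.001]
wrist_force: [-5.4, 0.1, 14.3]
opening: 0.303
grasp_force: 60.8
```

Contact came at the expected closed height. Releasing.

Emit:
{"api": "arm_command", "payload": {"dp": [[0,0,-0.008],[0,0,-0.008],[0,0,-0.008],[0,0,-0.008]], "turn": [[0,0,0],[0,0,0],[0,0,0],[0,0,0]], "jaw": [0.3,0.6,0.6,0.6]}}

```text
time_s: 20.25
eef_pos: [0.6189, 0.143, 0.0764]
eef_rot: [0.0, 1.0, -0.0, -0.0]
wrist_force: [-0.3, 1.1, 0.2]
opening: 0.6
grasp_force: 0.0
```

Emit:
{"api": "arm_command", "payload": {"dp": [[0,0,-0.15],[0,0,-0.35],[-0.2,0,-0.4],[-0.4,0,-0.4],[-0.4,0,-0.4]], "turn": [[0,0,0],[0,0,0],[0,0,0],[0,0,0],[0,0,0]], "jaw": [0.6,0.8,1,1,1]}}

```text
time_s: 20.88
eef_pos: [0.5154, 0.1434, 0.176]
eef_rot: [0.0, 1.0, 0.0, -0.002]
wrist_force: [-1.3, -0.2, -0.7]
opening: 0.998
grasp_force: 0.0
```

```bash
python3 - <<'E'
from h import *
camera("top")
o=get_obs();C=cam("wrist",o);p=o["eef_pos"];print(p)
a=camera("wrist");cv2.imwrite("pics/w10.png",a)
hs=cv2.cvtColor(a,cv2.COLOR_BGR2HSV)
m=cv2.inRange(hs,(5,150,90),(22,255,255));n,l,s,c=cv2.connectedComponentsWithStats(m)
i=[j for j in range(1,n) if s[j,4]>3000];print(s[i])
for j in i:
    cs,_=cv2.findContours((l==j).astype(np.uint8),cv2.RETR_EXTERNAL,cv2.CHAIN_APPROX_NONE);print(circ(C,cv2.convexHull(max(cs,key=len))[:,0],.095))
# dark brown wooden knob & wood disc
for nm,lo,hi,z in[("knob",(0,60,20),(12,255,120),.046),("wood",(12,60,150),(28,160,255),.022)]:
    m=cv2.inRange(hs,lo,hi);n,l,s,c=cv2.connectedComponentsWithStats(m)
    for j in range(1,n):
        if s[j,4]>250:
            cs,_=cv2.findContours((l==j).astype(np.uint8),cv2.RETR_EXTERNAL,cv2.CHAIN_APPROX_NONE);print(nm,s[j],c[j],circ(C,cv2.convexHull(max(cs,key=len))[:,0],z))
E
```

```text
[0.518  0.1432 0.1768]
[[  217    20   120   129 12180]]
(array([0.6163, 0.1433]), array([95.2048, 96.8307]))
wood [ 35   0  32  23 382] [50.7199  8.123 ] (array([0.6931, 0.3599]), array([19.2896, 32.2805]))
wood [ 88   0  33  71 854] [102.4824  32.4016] (array([0.6718, 0.3122]), array([37.4392, 66.3781]))
wood [171   1  35  38 757] [188.3342  19.6486] (array([0.6827, 0.2287]), array([33.3467, 36.178 ]))
wood [249   0  26  24 268] [259.0075   9.8507] (array([0.6902, 0.1581]), array([16.8386, 27.2189]))
wood [ 300    0   69   93 1820] [339.7885  33.0297] (array([0.6507, 0.0965]), array([ 80.0359, 124.9119]))
wood [425   9  19  30 276] [433.8478  23.9493] (array([ 0.6809, -0.0094]), array([16.9964, 24.8579]))
wood [182  20  70  96 840] [211.6238  68.731 ] (array([0.6318, 0.1608]), array([ 94.7691, 156.9665]))
wood [398  41  36  32 519] [413.1869  55.3776] (array([0.6529, 0.0056]), array([19.9452, 39.6132]))
wood [110  45  42  27 471] [128.1146  58.7856] (array([0.6497, 0.2898]), array([23.1455, 40.1226]))
wood [137  73  30  42 622] [153.4855  93.4502] (array([0.6167, 0.2728]), array([2
[... 3064 characters left out ...]
[439 289  37  32 383] [459.2924 306.8486] (array([ 0.3602, -0.0949]), array([35.6006, 56.701 ]))
wood [ 77 299  52  28 625] [ 99.9984 311.872 ] (array([0.3512, 0.3753]), array([41.0082, 78.7445]))
wood [  0 303  42  34 608] [ 17.5    320.5164] (array([0.335 , 0.4865]), array([41.9556, 70.9984]))
wood [299 306  24  21 259] [310.0116 315.8571] (array([0.3438, 0.0993]), array([28.3878, 36.4985]))
wood [191 315  15  28 258] [197.062  327.5698] (array([0.3212, 0.2488]), array([19.6441, 47.2447]))
wood [  0 337  35  42 437] [ 14.5195 355.7483] (array([0.2744, 0.5089]), array([ 21.3133, 103.9656]))
wood [ 80 399  57  21 663] [108.8054 411.5867] (array([0.1486, 0.4013]), array([ 75.1952, 121.7617]))
```

The orange lid measures as a 96 mm round at (0.616, 0.143), level on its pot. Next the wooden lid.

Emit:
{"api": "arm_command", "payload": {"dp": [[-0.15,-0.045,0],[-0.284,-0.045,0.1],[-0.284,-0.045,0.3],[-0.284,-0.045,0.4],[-0.284,-0.045,0.4]], "turn": [[0,0,0],[0,0,0],[0,0,0],[0,0,0],[0,0,0]], "jaw": [1,1,0.8,0.7,0.65]}}

```text
time_s: 21.6
eef_pos: [0.4476, 0.154, 0.0751]
eef_rot: [0.0, 1.0, -0.0, -0.002]
wrist_force: [0.7, 0.3, -0.8]
opening: 0.653
grasp_force: 0.0
```

Emit:
{"api": "arm_command", "payload": {"dp": [[0,0,0.15],[0,0,0.25],[0,0,0.31],[0,0,0.331],[0,0,0.331]], "turn": [[0,0,0],[0,0,0],[0,0,0],[0,0,0],[0,0,0]], "jaw": [0.65,0.65,0.65,0.65,0.65]}}

```text
time_s: 22.22
eef_pos: [0.4489, 0.1544, -0.0053]
eef_rot: [-0.0, 1.0, -0.0, 0.0]
wrist_force: [0.3, -0.0, 0.4]
opening: 0.652
grasp_force: 0.0
```

Emit:
{"api": "arm_command", "payload": {"dp": [[0,0,0],[0,0,0],[0,0,0],[0,0,0],[0,0,0]], "turn": [[0,0,0],[0,0,0],[0,0,0],[0,0,0],[0,0,0]], "jaw": [0.2,0.2,0.2,0.2,0.2]}}

```text
time_s: 22.85
eef_pos: [0.4491, 0.1544, -0.0046]
eef_rot: [-0.0, 1.0, -0.0, 0.001]
wrist_force: [-0.9, 0.2, 6.5]
opening: 0.351
grasp_force: 58.8
```

Emit:
{"api": "arm_command", "payload": {"dp": [[0,0,-0.016],[0,0,-0.032],[0,0,-0.048],[0,0,-0.06],[0,0,-0.06]], "turn": [[0,0,0],[0,0,0],[0,0,0],[0,0,0],[0,0,0]], "jaw": [0.2,0.2,0.2,0.2,0.2]}}

```text
time_s: 23.48
eef_pos: [0.4484, 0.1543, 0.0094]
eef_rot: [-0.0, 1.0, -0.0, 0.0]
wrist_force: [-0.1, 1.2, -2.2]
opening: 0.352
grasp_force: 59.5
```

Emit:
{"api": "arm_command", "payload": {"dp": [[0,0,-0.2],[0,0,-0.42],[0,0.2,-0.64],[0,0.4,-0.64],[0,0.6,-0.64]], "turn": [[0,0,0],[0,0,0],[0,0,0],[0,0,0],[0,0,0]], "jaw": [0.2,0.2,0.2,0.2,0.2]}}

```text
time_s: 24.1
eef_pos: [0.4488, 0.0026, 0.1706]
eef_rot: [0.0, 1.0, 0.0, 0.002]
wrist_force: [0.0, -0.2, -2.1]
opening: 0.352
grasp_force: 60.2
```

Emit:
{"api": "arm_command", "payload": {"dp": [[0,0.2,0],[0,0.4,0],[0,0.6,0],[0,0.8,0],[0,1,0]], "turn": [[0,0,0],[0,0,0],[0,0,0],[0,0,0],[0,0,0]], "jaw": [0.2,0.2,0.2,0.2,0.2]}}

```text
time_s: 24.72
eef_pos: [0.4477, -0.2472, 0.1689]
eef_rot: [-0.0, 1.0, -0.0, -0.0]
wrist_force: [0.5, 0.4, -1.1]
opening: 0.355
grasp_force: 60.2
```

Emit:
{"api": "arm_command", "payload": {"dp": [[0.1,0.06,0],[0.3,0.06,0],[0.3,0.06,0],[0.3,0.06,0],[0.3,0.06,0]], "turn": [[0,0,0],[0,0,0],[0,0,0],[0,0,0],[0,0,0]], "jaw": [0.2,0.2,0.2,0.2,0.2]}}

```text
time_s: 25.35
eef_pos: [0.5223, -0.2604, 0.169]
eef_rot: [-0.0, 1.0, -0.0, -0.0]
wrist_force: [0.0, 0.1, -2.0]
opening: 0.352
grasp_force: 60.2
```

```bash
python3 - <<'E'
from h import *
camera("top");o=get_obs();C=cam("wrist",o);p=o["eef_pos"];print(p,o["opening"])
a=camera("wrist");b=camera("scene")[130:250,230:390];cv2.imwrite("pics/w11.png",np.hstack([cv2.resize(a,(400,300)),cv2.resize(b,(400,300))]))
t=np.linspace(0,6.283,80)
c=proj(C,np.c_[.638+.054*np.cos(t),-.2631+.054*np.sin(t),0*t+.1])/1.4;print("rim",c.min(0),c.max(0))
c=proj(C,np.c_[.6493+.0485*np.cos(t),-.0748+.0485*np.sin(t),0*t+.209])/1.4;print("jar rim",c.min(0),c.max(0))
E
```

```text
[ 0.5223 -0.2605  0.1692] 0.35298109214717094
rim [147.983  -18.0306] [251.9954  97.0983]
jar rim [-263.2113 -141.3364] [-55.8118  80.486 ]
```

View pics/w11.png

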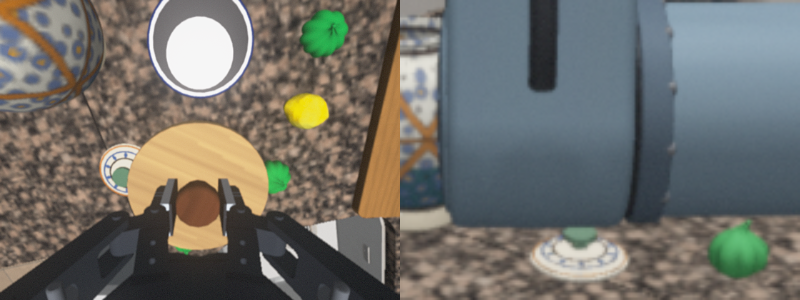

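The enamel rim shows at columns 148–253, bottom row 97, exactly as predicted. The wooden lid is level in the grip and centred at (199,185). Moving over the pot and lowering.

Emit:
{"api": "arm_command", "payload": {"dp": [[0.2,0.008,0],[0.4,0.008,0],[0.475,0.008,0],[0.475,0.008,0],[0.475,0.008,0.1]], "turn": [[0,0,0],[0,0,0],[0,0,0],[0,0,0],[0,0,0]], "jaw": [0.2,0.2,0.2,0.2,0.2]}}

```text
time_s: 26.12
eef_pos: [0.6426, -0.2638, 0.1466]
eef_rot: [0.001, 1.0, -0.0, 0.002]
wrist_force: [1.4, 1.0, -1.5]
opening: 0.352
grasp_force: 60.2
```

Emit:
{"api": "arm_command", "payload": {"dp": [[0,0,0.07],[0,0,0.14],[0,0,0.19],[0,0,0.22],[0,0,0.22]], "turn": [[0,0,0],[0,0,0],[0,0,0],[0,0,0],[0,0,0]], "jaw": [0.2,0.2,0.2,0.2,0.2]}}

```text
time_s: 26.75
eef_pos: [0.6416, -0.2626, 0.0885]
eef_rot: [-0.0, 1.0, -0.0, -0.0]
wrist_force: [0.4, 0.6, -1.0]
opening: 0.347
grasp_force: 60.2
```

Emit:
{"api": "arm_command", "payload": {"dp": [[0,0,0.005],[0,0,0.01],[0,0,0.014],[0,0,0.014]], "turn": [[0,0,0],[0,0,0],[0,0,0],[0,0,0]], "jaw": [0.2,0.2,0.2,0.2]}}

```text
time_s: 27.25
eef_pos: [0.6419, -0.2627, 0.0857]
eef_rot: [0.0, 1.0, -0.0, 0.0]
wrist_force: [-0.8, -0.7, -1.9]
opening: 0.355
grasp_force: 60.2
```

Emit:
{"api": "arm_command", "payload": {"dp": [[0,0,0.003],[0,0,0.006],[0,0,0.008],[0,0,0.008]], "turn": [[0,0,0],[0,0,0],[0,0,0],[0,0,0]], "jaw": [0.2,0.2,0.2,0.2]}}

```text
time_s: 27.75
eef_pos: [0.642, -0.2628, 0.0855]
eef_rot: [0.0, 1.0, 0.0, 0.0]
wrist_force: [-5.0, 1.9, 8.6]
opening: 0.354
grasp_force: 61.2
```

Contact at the closed height. Releasing and backing off to above the painted lid.

Emit:
{"api": "arm_command", "payload": {"dp": [[0,0,-0.006],[0,0,-0.006],[0,0,-0.006],[0,0,-0.006]], "turn": [[0,0,0],[0,0,0],[0,0,0],[0,0,0]], "jaw": [0.4,0.65,0.65,0.65]}}

```text
time_s: 28.25
eef_pos: [0.6417, -0.2627, 0.0848]
eef_rot: [-0.0, 1.0, -0.0, -0.0]
wrist_force: [0.1, 0.4, 0.3]
opening: 0.651
grasp_force: 0.0
```

Emit:
{"api": "arm_command", "payload": {"dp": [[0,0,-0.15],[0,0,-0.35],[-0.2,0,-0.35],[-0.4,0,-0.35],[-0.55,0,-0.35]], "turn": [[0,0,0],[0,0,0],[0,0,0],[0,0,0],[0,0,0]], "jaw": [0.65,0.8,1,1,1]}}

```text
time_s: 28.88
eef_pos: [0.5025, -0.2625, 0.1725]
eef_rot: [0.0, 1.0, -0.0, -0.0]
wrist_force: [-0.1, -1.0, -0.2]
opening: 1.002
grasp_force: 0.0
```

Emit:
{"api": "arm_command", "payload": {"dp": [[-0.1,-0.2,0],[-0.2,-0.4,0],[-0.22,-0.5,0],[-0.22,-0.5,0],[-0.22,-0.5,0]], "turn": [[0,0,0],[0,0,0],[0,0,0],[0,0,0],[0,0,0]], "jaw": [1,1,1,1,1]}}

```text
time_s: 29.5
eef_pos: [0.4499, -0.1385, 0.1729]
eef_rot: [0.0, 1.0, 0.0, 0.0]
wrist_force: [0.1, 1.2, 0.5]
opening: 0.999
grasp_force: 0.0
```

```bash
python3 - <<'E'
from h import *
camera("top");o=get_obs();C=cam("wrist",o);p=o["eef_pos"];print(p)
a=camera("wrist");cv2.imwrite("pics/w12.png",a)
hs=cv2.cvtColor(a,cv2.COLOR_BGR2HSV)
e=proj(C,[[.450,-.1381,.035],[.638,-.263,.107]]);print("pred pknob, wood lid",e)
m=cv2.inRange(hs,(45,40,40),(85,170,200));n,l,s,c=cv2.connectedComponentsWithStats(m)
for j in range(1,n):
    if s[j,4]>300 and abs(c[j]-e[0]).max()<40:
        cs,_=cv2.findContours((l==j).astype(np.uint8),cv2.RETR_EXTERNAL,cv2.CHAIN_APPROX_NONE);print("pknob",s[j],circ(C,cv2.convexHull(max(cs,key=len))[:,0],.033))
m=cv2.morphologyEx(cv2.inRange(hs,(12,70,150),(26,170,255)),cv2.MORPH_OPEN,np.ones((5,5)));n,l,s,c=cv2.connectedComponentsWithStats(m)
for j in range(1,n):
    if s[j,4]>1500:print("wood",s[j],c[j])
E
```

```text
[ 0.4498 -0.1387  0.1728]
pred pknob, wood lid [[275.7712 189.889 ]
 [465.1816 -60.6745]]
pknob [262 172  29  30 668] (array([ 0.4532, -0.1379]), array([31.4773, 32.4069]))
wood [ 395    0  126   41 3457] [457.1487  15.2219]
```

Emit:
{"api": "arm_command", "payload": {"dp": [[0.007,-0.003,0.2],[0.007,-0.003,0.4],[0.007,-0.003,0.6],[0.007,-0.003,0.7],[0.007,-0.003,0.7]], "turn": [[0,0,0],[0,0,0],[0,0,0],[0,0,0],[0,0,0]], "jaw": [0.8,0.65,0.65,0.65,0.65]}}

```text
time_s: 30.22
eef_pos: [0.4493, -0.1367, -0.0045]
eef_rot: [-0.001, 1.0, -0.001, -0.002]
wrist_force: [-0.2, 0.0, 0.3]
opening: 0.652
grasp_force: 0.0
```

Emit:
{"api": "arm_command", "payload": {"dp": [[0,0,0.02],[0,0,0.043],[0,0,0.043],[0,0,0.043],[0,0,0.043]], "turn": [[0,0,0],[0,0,0],[0,0,0],[0,0,0],[0,0,0]], "jaw": [0.65,0.65,0.65,0.5,0.5]}}

```text
time_s: 30.85
eef_pos: [0.4513, -0.1371, -0.0128]
eef_rot: [0.0, 1.0, 0.0, 0.0]
wrist_force: [-0.2, -0.4, -0.6]
opening: 0.501
grasp_force: 0.0
```

Emit:
{"api": "arm_command", "payload": {"dp": [[0,0,0],[0,0,0],[0,0,0],[0,0,0],[0,0,0]], "turn": [[0,0,0],[0,0,0],[0,0,0],[0,0,0],[0,0,0]], "jaw": [0.2,0.2,0.2,0.2,0.2]}}

```text
time_s: 31.48
eef_pos: [0.4513, -0.137, -0.0125]
eef_rot: [0.0, 1.0, 0.0, 0.0]
wrist_force: [-0.9, 0.4, 6.3]
opening: 0.368
grasp_force: 58.8
```

Emit:
{"api": "arm_command", "payload": {"dp": [[0,0,-0.016],[0,0,-0.032],[0,0,-0.048],[0,0,-0.06],[0,0,-0.06]], "turn": [[0,0,0],[0,0,0],[0,0,0],[0,0,0],[0,0,0]], "jaw": [0.2,0.2,0.2,0.2,0.2]}}

```text
time_s: 32.1
eef_pos: [0.4513, -0.1371, 0.0021]
eef_rot: [0.0, 1.0, -0.0, 0.0]
wrist_force: [0.2, -0.8, -1.9]
opening: 0.367
grasp_force: 59.5
```

Emit:
{"api": "arm_command", "payload": {"dp": [[0,0,-0.2],[0,0,-0.4],[0,0,-0.6],[0,0,-0.8],[0,0,-1]], "turn": [[0,0,0],[0,0,0],[0,0,0],[0,0,0],[0,0,0]], "jaw": [0.2,0.2,0.2,0.2,0.2]}}

```text
time_s: 32.72
eef_pos: [0.4507, -0.1367, 0.2533]
eef_rot: [-0.0, 1.0, -0.0, -0.0]
wrist_force: [-0.6, -0.5, -0.1]
opening: 0.372
grasp_force: 59.9
```

Emit:
{"api": "arm_command", "payload": {"dp": [[0.1,-0.15,-0.04],[0.2,-0.249,-0.08],[0.2,-0.249,-0.08],[0.2,-0.249,-0.08],[0.2,-0.249,-0.08]], "turn": [[0,0,0],[0,0,0],[0,0,0],[0,0,0],[0,0,0]], "jaw": [0.2,0.2,0.2,0.2,0.2]}}

```text
time_s: 33.35
eef_pos: [0.5003, -0.0753, 0.2711]
eef_rot: [-0.0, 1.0, -0.001, -0.001]
wrist_force: [0.0, -0.3, -0.8]
opening: 0.368
grasp_force: 59.9
```

```bash
python3 - <<'E'
from h import *
camera("top");o=get_obs();C=cam("wrist",o);p=o["eef_pos"];print(p,o["opening"],o["grasp_force"])
a=camera("wrist");cv2.imwrite("pics/w13.png",a)
t=np.linspace(0,6.283,80)
c=proj(C,np.c_[.6493+.0485*np.cos(t),-.0748+.0485*np.sin(t),0*t+.209]);print("jar rim",c.min(0),c.max(0))
c=proj(C,np.c_[p[0]+.05*np.cos(t),p[1]+.05*np.sin(t),0*t+p[2]+.0125+.013]);print("lid",c.min(0),c.max(0))
E
```

```text
[ 0.5004 -0.0753  0.2713] 0.36762561264621324 59.87886844435707
jar rim [204.8434 -82.3125] [346.449   82.5134]
lid [185.8854 172.7913] [366.5886 335.6688]
```

View pics/w13.png

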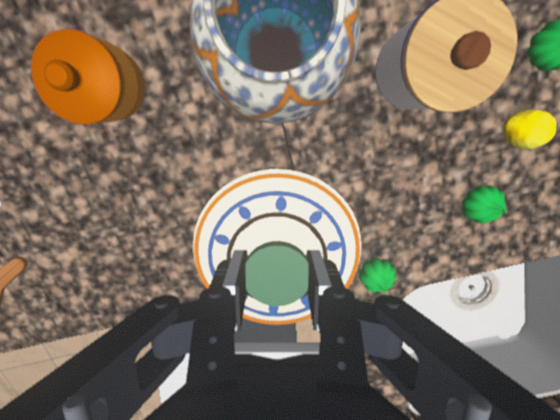

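The jar rim shows at columns 205–345, bottom row about 80, as predicted. The painted lid is level in the grip at (277,247). The orange and wooden lids sit on their pots at (80,78) and (462,52). Moving over the jar.

Emit:
{"api": "arm_command", "payload": {"dp": [[0.15,0,0],[0.35,0,0],[0.5,0,0],[0.594,0,0],[0.594,0,0]], "turn": [[0,0,0],[0,0,0],[0,0,0],[0,0,0],[0,0,0]], "jaw": [0.2,0.2,0.2,0.2,0.2]}}

```text
time_s: 34.08
eef_pos: [0.6499, -0.0753, 0.2707]
eef_rot: [-0.0, 1.0, -0.0, -0.001]
wrist_force: [-1.3, 0.0, -0.6]
opening: 0.368
grasp_force: 59.9
```

Emit:
{"api": "arm_command", "payload": {"dp": [[0,0,0.06],[0,0,0.12],[0,0,0.18],[0,0,0.22],[0,0,0.22]], "turn": [[0,0,0],[0,0,0],[0,0,0],[0,0,0],[0,0,0]], "jaw": [0.2,0.2,0.2,0.2,0.2]}}

```text
time_s: 34.7
eef_pos: [0.6488, -0.0745, 0.2155]
eef_rot: [-0.0, 1.0, -0.0, -0.001]
wrist_force: [-0.1, -0.3, -1.1]
opening: 0.369
grasp_force: 59.9
```

Emit:
{"api": "arm_command", "payload": {"dp": [[0,0,0.015],[0,0,0.03],[0,0,0.045],[0,0,0.056],[0,0,0.056]], "turn": [[0,0,0],[0,0,0],[0,0,0],[0,0,0],[0,0,0]], "jaw": [0.2,0.2,0.2,0.2,0.2]}}

```text
time_s: 35.33
eef_pos: [0.6494, -0.0747, 0.2025]
eef_rot: [-0.0, 1.0, -0.0, -0.0]
wrist_force: [-0.1, 0.9, -0.2]
opening: 0.367
grasp_force: 59.9
```

Emit:
{"api": "arm_command", "payload": {"dp": [[0,0,0.005],[0,0,0.01],[0,0,0.014],[0,0,0.014]], "turn": [[0,0,0],[0,0,0],[0,0,0],[0,0,0]], "jaw": [0.2,0.2,0.2,0.2]}}

```text
time_s: 35.83
eef_pos: [0.6495, -0.0747, 0.1992]
eef_rot: [-0.0, 1.0, -0.0, -0.0]
wrist_force: [0.6, 0.2, -0.5]
opening: 0.362
grasp_force: 59.9
```

Emit:
{"api": "arm_command", "payload": {"dp": [[0,0,0.004],[0,0,0.008],[0,0,0.01],[0,0,0.01]], "turn": [[0,0,0],[0,0,0],[0,0,0],[0,0,0]], "jaw": [0.2,0.2,0.2,0.2]}}

```text
time_s: 36.33
eef_pos: [0.6496, -0.0747, 0.1968]
eef_rot: [-0.0, 1.0, -0.0, -0.0]
wrist_force: [-0.9, 0.8, -0.9]
opening: 0.366
grasp_force: 59.9
```

Emit:
{"api": "arm_command", "payload": {"dp": [[0,0,0.002],[0,0,0.004],[0,0,0.006],[0,0,0.006]], "turn": [[0,0,0],[0,0,0],[0,0,0],[0,0,0]], "jaw": [0.2,0.2,0.2,0.2]}}

```text
time_s: 36.83
eef_pos: [0.65, -0.0749, 0.1965]
eef_rot: [0.0, 1.0, -0.0, 0.001]
wrist_force: [-1.3, -0.1, 5.1]
opening: 0.366
grasp_force: 60.4
```

Contact at 0.1965, exactly as computed. Releasing, then rising clear.

Emit:
{"api": "arm_command", "payload": {"dp": [[0,0,-0.003],[0,0,-0.003],[0,0,-0.003],[0,0,-0.003]], "turn": [[0,0,0],[0,0,0],[0,0,0],[0,0,0]], "jaw": [0.4,0.65,0.65,0.65]}}

```text
time_s: 37.33
eef_pos: [0.6495, -0.0747, 0.1959]
eef_rot: [-0.0, 1.0, -0.0, -0.0]
wrist_force: [0.0, 1.0, -1.0]
opening: 0.647
grasp_force: 0.0
```

Emit:
{"api": "arm_command", "payload": {"dp": [[0,0,-0.1],[0,0,-0.25],[0,0,-0.4],[-0.2,0,-0.4],[-0.4,0,-0.4]], "turn": [[0,0,0],[0,0,0],[0,0,0],[0,0,0],[0,0,0]], "jaw": [0.65,0.65,0.65,0.65,0.65]}}

```text
time_s: 37.95
eef_pos: [0.5488, -0.0748, 0.2963]
eef_rot: [0.0, 1.0, 0.0, 0.0]
wrist_force: [-0.3, -0.6, 1.1]
opening: 0.648
grasp_force: 0.0
```

Emit:
{"api": "arm_command", "payload": {"dp": [[-0.2,0.2,0],[-0.4,0.4,0],[-0.6,0.6,0],[-0.6,0.8,0],[-0.6,1,0]], "turn": [[0,0,0],[0,0,0],[0,0,0],[0,0,0],[0,0,0]], "jaw": [0.65,0.65,0.65,0.65,0.65]}}

```text
time_s: 38.58
eef_pos: [0.3984, -0.3266, 0.2969]
eef_rot: [0.001, 1.0, -0.001, 0.001]
wrist_force: [1.3, -0.0, 0.2]
opening: 0.649
grasp_force: 0.0
```

```bash
python3 - <<'E'
from h import *
im=camera("top");cv2.imwrite("pics/top_end.png",im);hs=cv2.cvtColor(im,cv2.COLOR_BGR2HSV);C=cam("top");print(get_obs()["eef_pos"])
def f(nm,lo,hi,X,r):
    e=proj(C,X)[0];m=cv2.morphologyEx(cv2.inRange(hs,lo,hi),cv2.MORPH_CLOSE,np.ones((3,3)));k=np.zeros_like(m);cv2.circle(k,tuple(int(v) for v in e),r,255,-1);m&=k
    cs,_=cv2.findContours(m,cv2.RETR_EXTERNAL,cv2.CHAIN_APPROX_NONE);h=cv2.convexHull(max(cs,key=len))[:,0];print(nm,"target",X[:2],circ(C,h,X[2]))
f("olid",(3,140,80),(14,255,255),[.6151,.1429,.095],34)
f("oknob*",(3,140,80),(14,255,255),[.6151,.1429,.095],26)
f("wlid",(10,60,120),(25,200,255),[.638,-.2631,.112],36)
f("plid knob",(45,40,30),(90,170,200),[.6493,-.0748,.244],20)
f("lemon",(22,120,120),(34,255,255),list(cast(C,[405,181],.025)[0]),25)
E
```

```text
[ 0.3977 -0.3329  0.2961]
olid target [0.6151, 0.1429] (array([0.6146, 0.1428]), array([ 94.4814, 100.0624]))
oknob* target [0.6151, 0.1429] (array([0.6146, 0.1428]), array([ 94.4814, 100.0624]))
wlid target [0.638, -0.2631] (array([ 0.6386, -0.2618]), array([110.5177, 117.3232]))
plid knob target [0.6493, -0.0748] (array([ 0.6478, -0.0748]), array([31.4011, 32.5334]))
lemon target [np.float64(0.5576063423232063), np.float64(-0.42405881572008153)] (array([ 0.5676, -0.4142]), array([33.9082, 56.7213]))
```

View pics/top_end.png

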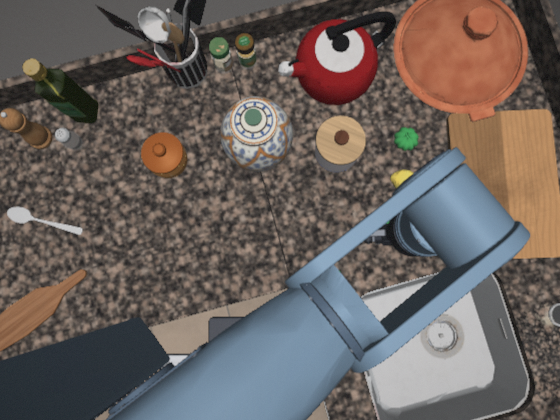

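The final top view shows all three lids seated: painted (254,119), orange (161,152), wooden (341,137), each within 2 mm of its pot's axis. The lemon is partly hidden by the arm but has not been touched. The arm is clear and at rest.

Emit:
{"api": "arm_command", "payload": {"dp": [[0,0,0],[0,0,0],[0,0,0],[0,0,0]], "turn": [[0,0,0],[0,0,0],[0,0,0],[0,0,0]], "jaw": [0.65,0.65,0.65,0.65]}}

```text
time_s: 39.12
eef_pos: [0.4, -0.3238, 0.2963]
eef_rot: [0.0, 1.0, 0.001, 0.0]
wrist_force: [0.2, -0.2, -0.1]
opening: 0.653
grasp_force: 0.0
```

```bash
python3 -c "
from bench import *
print(hand_in())"
```

```text
the job is handed in; nothing more can be done
None
```

I handed the job in at about 39 s with the garlic in the orange pot, all three pots closed with their own lids (each measured within 2 mm of its pot's axis), and the lemon untouched; `hand_in()` returned no verdict.

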